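Hold the level probe over the sample beaker

ROBOT

A 6-joint arm with a two-finger parallel gripper is mounted at the origin on the work surface. World frame = base frame: x ahead of the robot, y to its left, z up, the work surface at z = 0. Lengths are in m, angles in degrees, forces in N, time in s.
With the tool pointing down it reaches from about 0.35 to 0.875 m from the base axis. Payload 4.2 kg.
Tool frame: the origin (TCP) lies midway between the tips of the shut fingers; the grasp point (between the pads) lies 19 mm behind it; z points along the fingers, y is the line along which they close (so a half turn about z gives the same grasp; the last joint's range is limited). The gripper opens to 87 mm and grips with 3 to 60 N. Pads are 19 mm wide; open, the fingers measure 117 mm over their backs; the gripper's body (75 mm by 190 mm) begins 51 mm behind the grasp point.
Start: joints at [-58.006, 22.042, 0.453, 0, -68.411, -14.817], TCP at [0.185, -0.597, 0.223] pointing down, gripper open.
Joint ranges: [-179.83, 179.83], [-69.29, 118.12], [-61.27, 80.66], [-181.25, 117.63], [-171.15, -9.14], [-177.46, 177.46]. Speed limits (degrees/s): [159.86, 159.86, 180, 180, 180, 180].

INTERFACE

Orientations are given as [roll, pitch, yaw] about the fixed x, y, z axes, in that order (R = Rz(yaw) Ry(pitch) Rx(roll)).
In Python, from workcell import env gives the robot as it stands. The module is installed in compiled form; this text tells all that it offers. Calls block until the motion is done:
- env.goto(position, orientation): joint-space move of the TCP to a pose.
- env.move_straight(position, rotation=None, rate=0.15, force_limit=None): straight line of the TCP; rotation=None keeps the orientation; rate is the mean speed in m/s. With force_limit (N) it stops when the force on the tool has changed by that much, and returns True; else False.
- env.set_joints(angles): joint-space move.
- env.gripper_to(opening, grasp_force=None): opening from 0.0 (shut) to 1.0 (fully open); grasp_force is the grip in N (None keeps the last); returns when the fingers have stopped.
- env.dwell(seconds).
- env.inverse_kinematics(position, orientation): joint angles nearest the present ones, or None.
- env.read_state(): the state.
- env.grab_frame(name): name is "side" or "top"; returns a dict with "image" (480x640x3 uint8, blue, green, red), "fx", "fy", "cx", "cy" (pixels), "position" and "orientation" of the camera in the world. Camera axes: x right, y up, looking along -z (the intrinsics and any distortion apply to the point x, -y, -z); pixel columns grow to the right and rows downward; lengths in m; the calibration is good to about 2 mm. A picture is of the moment at which its call begins. There is no depth.
A pose or a line that the arm cannot do raises env.Unreachable and nothing moves.
- env.close_job(): hands the job in; it is judged then, once.
Trained networks look in a picture, given as the dict that the camera call returned (one of the last four; its "shot" number tells which), for a name from the list of things; names that differ only in an ending like _2 or _b are one class to them, and where a whole thing is asked for, a point or a joint stands for the part that bears it (a point fixed in the world has none). Each returns a list of dicts, best first, with "score" (0 to 1); they miss things now and then, are a little off and sometimes report something else, mostly with a low value. They report only what shows in the picture. A call takes as long as a camera call. They do not tell look-alikes from the thing itself.
- env.search_frame(picture, thing): "xyz" ([x, y, z] in m, in world coordinates, good to about 4 mm: the middle of the surface that is visible of it).
- env.trace(picture, thing): "mask" (480x640 bool, what is visible of it).
The state is a dict: "clock": time; "joint_positions": joint angles; "qvel": joint speeds; "joint_torque": joint torques, N m; "position": TCP position; "tool_rot": TCP orientation; "force": force on the tool from outside, world axes, zero at the start; "wrist_torque": the same for the moment, N m; "opening": opening from 0.0 (shut) to 1.0 (fully open); "finger_force": force on a finger pad.
Only numpy, scipy, OpenCV 4.12 (cv2) and the standard library are available. Lean on these libraries where they do the work, as an engineer would, in place of code of your own. Each camera call takes 0.05 s, during which the arm holds its last target. There are 200 camera calls.

TASK

First pull the sample carriage out from under its clear draught cover until it is fully against its end stop. Then take the round level probe out of the instrument rack, carry it over the glassware without disturbing anything, and hold it upright and centred over the mouth of the carriage's beaker, its lower face about 2 cm above the rim; the probe must never touch the slide, its cover or the beaker. Finish while still holding it there, motionless: do not put it down or let go.

Things in the scene. Friction and masses are not known exactly. Their poses are not given: they have to be found in the camera images.
- rail: Fixed sample slide: aluminium base plate 110 x 380 mm with two steel rods along its y axis. Origin on the bench, at the slide's middle line; x across the slide, y along it towards the end stop, z up; its position and yaw vary. The base plate reaches from y = -205 to +175 mm. A clear plastic draught cover (110 wide, top 144 mm above the bench, open at both ends) stands over y = -185 to -55 mm; the end stop with its rubber bumper is at y = +140 to +172 mm, 38 mm high.
- carriage (a joint): Position of the carriage along the slide, in m: 0 is deepest under the cover, 0.15 is against the end stop; it grows towards the rail's +y. Starts between 0 and 0.04. About 2 N of friction, no spring: it stays where it is left. The beaker is clamped to the carriage.
- handle (a point): Centre of the black grip of the carriage's upright handle, 110 mm above the bench; axes parallel to the rail's. The grip is 16 mm thick across the slide (rail x), 32 mm along it (rail y), and runs from 85 to 131 mm above the bench. It moves with the carriage and stands 90 mm ahead (rail +y) of the beaker's centre.
- rim (a point): Centre of the mouth of the glass beaker clamped on the carriage, in the plane of its rim, 125 mm above the bench; axes parallel to the rail's. Beaker: 68 mm outside diameter, 95 mm tall, wall 2.5 mm.
- rack: White instrument rack, 225 x 60 x 50 mm, fixed for the job, at a varying place and yaw. Origin at the centre of its underside, row of three round holes along its x axis at -75, 0 and +75 mm; holes 34 mm in diameter and 40 mm deep (their floor is 10 mm above the bench). Which instrument stands in which hole varies.
- probe_mid (a point): Centre (half-way up) of the level probe: an upright plain grey round cylinder 30 mm in diameter and 120 mm tall, with a black stub (10 mm diameter, 10 mm tall) on top; about 0.15 kg. z runs along the probe, up. In the rack its upper 80 mm stand out: best gripped about 25 mm above this centre.
- probe_face (a point): Centre of the probe's flat lower (sensing) face, 60 mm below its centre; same axes. In the rack it stands on the hole's floor.
- tube: Bystander in the rack: glass sample tube, 26 mm in diameter, with a wider white cap (38 mm), 88 mm tall. Origin at its underside.
- meter: Bystander in the rack: square grey pocket meter, 22 x 22 mm, 115 mm tall. Origin at its underside.
- beaker_a: Bystander: empty glass beaker standing between rack and slide, 60 mm in diameter, 120 mm tall. Origin at its underside.
- beaker_b: Bystander: second such beaker, 60 mm in diameter, 120 mm tall, between rack and slide. Origin at its underside.
- beaker_c: Bystander: empty glass beaker, 72 mm in diameter, 90 mm tall, on the robot's side of the slide. Origin at its underside.
- bottle: Bystander: closed glass bottle, 70 mm in diameter, 170 mm tall, beyond the slide. Origin at its underside.
There are look-alikes about, which are no part of the job. What is shaped like the part that bears probe_mid but orange is not meant.

How it is judged:
By the outcome, as a careful person would: the job done as asked, in the order asked, and still so for the second after the job is handed in, while the arm keeps its last pose, push and grip.
It also fails if it takes over 59 s, if anything falls off the work surface, if the arm or the gripper's body presses on something with over 40 N, if the wrist force passes 120 N, or if a joint passes its speed limit or range.

## Working session

There is one attempt and no reset: what is moved stays moved. The work goes in short steps, each a Python script; the robot and the scene stay as the last script left them, time stands still between calls to the robot, and variables do not carry over. Pictures are saved under pics/ and viewed, at most 13 in all, crops included, and the job is handed in when it is done.

```bash
mkdir -p pics; python3 - <<'E'
from workcell import env
import cv2,numpy as np
for n in("side","top"):
    p=env.grab_frame(n); cv2.imwrite(f"pics/{n}0.png",p["image"])
    print(n,p["fx"],p["fy"],p["cx"],p["cy"],p["position"],p["orientation"],[k for k in p])
    for t in("rail","carriage","handle","rim","rack","probe_mid","tube","meter","beaker_a","beaker_c","bottle"):
        print(t,[(np.round(d["xyz"],3).tolist(),round(d["score"],2)) for d in env.search_frame(p,t)][:5])
print(env.read_state()["clock"])
E
```

```text
side 511.2216776328655 511.2216776328655 324.50814660020785 235.49541380246652 [0.26577716 0.53215751 0.94883978] [  40.06806797    1.09109608 -156.92603885] ['image', 'fx', 'fy', 'cx', 'cy', 'position', 'orientation', 'shot']
rail [([0.519, 0.181, 0.033], 0.96)]
carriage [([0.518, 0.17, 0.034], 0.73), ([0.416, -0.361, 0.103], 0.57), ([0.503, -0.342, 0.049], 0.3)]
handle [([0.522, 0.168, 0.031], 0.62)]
rim [([0.414, -0.362, 0.1], 0.58), ([0.516, 0.168, 0.029], 0.56)]
rack [([0.504, -0.341, 0.047], 0.97)]
probe_mid [([0.416, -0.364, 0.104], 0.79), ([0.412, -0.255, 0.076], 0.79), ([0.312, -0.276, 0.079], 0.74), ([0.333, -0.37, 0.088], 0.68), ([0.411, -0.457, 0.082], 0.58)]
tube [([0.495, -0.354, 0.093], 0.52)]
meter [([0.567, -0.342, 0.092], 0.75)]
beaker_a [([0.465, -0.17, 0.084], 0.83), ([0.363, 0.258, 0.05], 0.75), ([0.614, -0.156, 0.085], 0.71)]
beaker_c [([0.465, -0.17, 0.084], 0.83), ([0.363, 0.258, 0.05], 0.75), ([0.614, -0.156, 0.085], 0.71)]
bottle [([0.731, -0.087, 0.097], 0.62)]
top 555.9614325812169 555.9614325812169 311.3955617345323 235.4141353932832 [ 0.34241897 -0.09459325  1.19617   ] [ 10.94576253   1.06242905 -91.11354262] ['image', 'fx', 'fy', 'cx', 'cy', 'position', 'orientation', 'shot']
rail [([0.52, 0.14, 0.038], 0.98)]
carriage [([0.526, 0.191, 0.029], 0.56), ([0.358, 0.28, 0.042], 0.36)]
handle [([0.521, 0.19, 0.028], 0.93)]
rim [([0.522, 0.188, 0.026], 0.67)]
rack [([0.484, -0.351, 0.047], 0.64)]
probe_mid [([0.328, -0.372, 0.116], 0.93), ([0.312, -0.284, 0.12], 0.92), ([0.418, -0.372, 0.129], 0.88), ([0.414, -0.462, 0.101], 0.84), ([0.408, -0.264, 0.12], 0.78)]
tube [([0.495, -0.361, 0.099], 0.86)]
meter [([0.568, -0.35, 0.112], 0.61)]
beaker_a [([0.629, -0.172, 0.074], 0.96), ([0.356, 0.28, 0.047], 0.79), ([0.474, -0.194, 0.054], 0.78)]
beaker_c [([0.629, -0.172, 0.074], 0.96), ([0.356, 0.28, 0.047], 0.79), ([0.474, -0.194, 0.054], 0.78)]
bottle [([0.729, -0.11, 0.114], 0.67)]
1.2
```

View pics/side0.png

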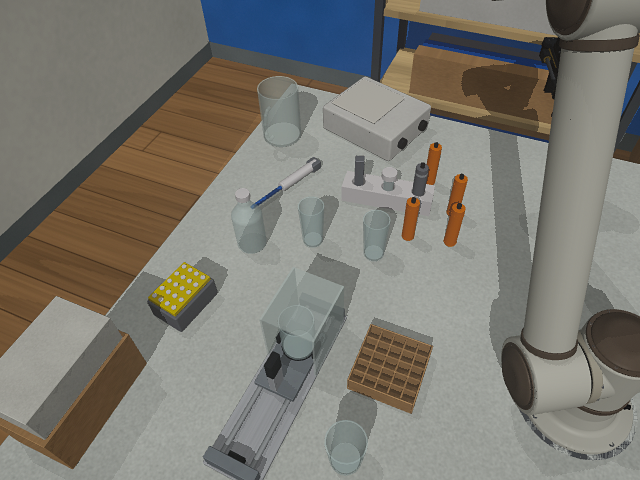

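View pics/top0.png

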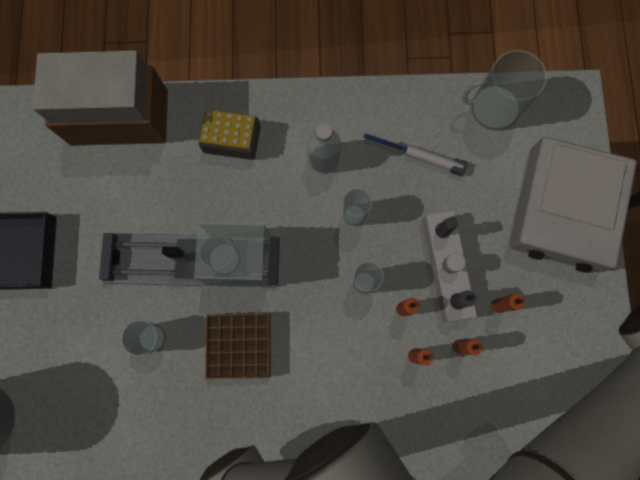

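Probe candidates: the grey round cylinder with a stub, side (421,178) and top (462,299), stands in the rack. The orange look-alikes are at side (434,163), (458,190), (412,218) and (455,224). The square meter is at side (359,170) and the tube at (389,178). I choose the grey one at about (0.417,-0.365). A close crop will confirm it and show the rail.

```bash
python3 - <<'E'
import cv2,numpy as np
t=cv2.imread("pics/top0.png");s=cv2.imread("pics/side0.png")
c=np.zeros((600,800,3),np.uint8)
def put(im,x0,y0,w,h,k,X,Y): c[Y:Y+int(h*k),X:X+int(w*k)]=cv2.resize(im[y0:y0+h,x0:x0+w],None,fx=k,fy=k,interpolation=cv2.INTER_CUBIC)
put(t,90,220,200,80,4,0,0)
put(s,385,140,80,80,3.5,0,320)
put(t,420,200,110,120,2.3,285,320)
put(s,200,320,120,125,2.2,536,322)
cv2.imwrite("pics/crop1.png",c)
E
```

```text
Traceback (most recent call last):
ValueError: could not broadcast input array from shape (276,253,3) into shape (276,252,3)
```

```bash
python3 - <<'E'
import cv2,numpy as np
t=cv2.imread("pics/top0.png");s=cv2.imread("pics/side0.png")
c=np.zeros((600,800,3),np.uint8)
def put(im,x0,y0,w,h,k,X,Y):
    r=cv2.resize(im[y0:y0+h,x0:x0+w],None,fx=k,fy=k,interpolation=cv2.INTER_CUBIC);c[Y:Y+r.shape[0],X:X+r.shape[1]]=r
put(t,90,220,200,80,4,0,0)
put(s,385,140,80,80,3.5,0,320)
put(t,420,200,110,120,2.3,282,320)
put(s,200,355,120,125,2.2,536,322)
cv2.imwrite("pics/crop1.png",c)
E
```

```text
(no output)
```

View pics/crop1.png

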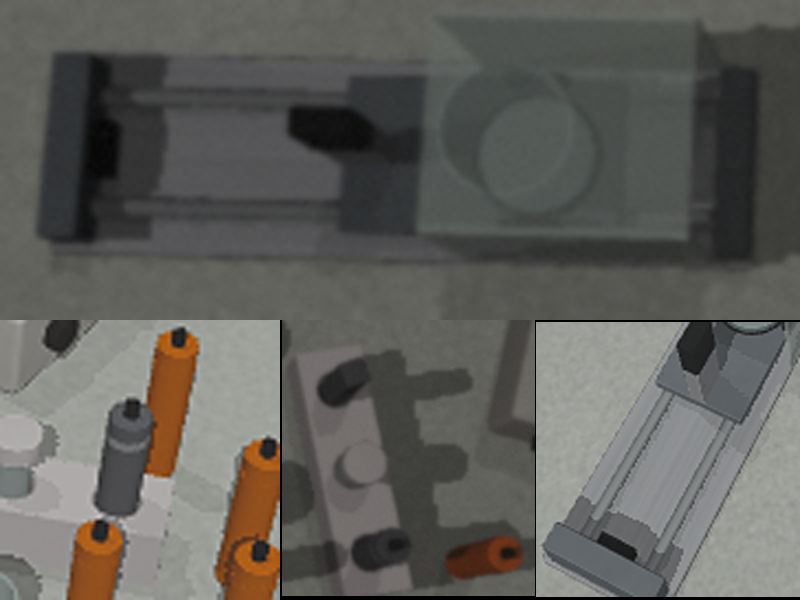

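```bash
cat > h.py <<'E'
import numpy as np
from scipy.spatial.transform import Rotation as R
CAL={"side":(511.2217,324.508,235.495,[0.26577716,0.53215751,0.94883978],[40.06806797,1.09109608,-156.92603885]),
"top":(555.9614,311.3956,235.4141,[0.34241897,-0.09459325,1.19617],[10.94576253,1.06242905,-91.11354262])}
def proj(c,P):
    f,cx,cy,p,o=CAL[c]; q=(np.atleast_2d(P)-p)@R.from_euler('xyz',o,degrees=True).as_matrix()
    return np.c_[cx-f*q[:,0]/q[:,2], cy+f*q[:,1]/q[:,2]]
def ray(c,u,v,z):
    f,cx,cy,p,o=CAL[c]; d=R.from_euler('xyz',o,degrees=True).apply([(u-cx)/f,-(v-cy)/f,-1]); p=np.array(p)
    return p+d*(z-p[2])/d[2]
E
python3 - <<'E'
from h import *
from scipy.optimize import least_squares
tc=lambda a,b:(90+a/4,220+b/4); sc=lambda a,b:(200+(a-536)/2.2,355+(b-322)/2.2)
obs=[("top",tc(435,17),(.055,-.055,.144)),("top",tc(697,20),(.055,-.185,.144)),("top",tc(690,240),(-.055,-.185,.144)),("top",tc(418,237),(-.055,-.055,.144)),
("top",tc(53,54),(.05,.172,.038)),("top",tc(38,237),(-.05,.172,.038)),
("side",sc(543,548),(.05,.172,.038)),]
for c,uv,l in obs: print(c,np.round(uv,1),ray(c,*uv,l[2]).round(4))
for uv in [(543,548),(556,522),(670,578),(662,600)]: print(ray("side",*sc(*uv),.038).round(4))
def W(p,l): return np.c_[R.from_euler('z',p[2]).apply(np.atleast_2d(l))+[p[0],p[1],0]]
f=lambda p:np.concatenate([(proj(c,W(p,l))[0]-uv) for c,uv,l in obs[:4]])
r=least_squares(f,[.52,.15,0]);print(r.x,np.degrees(r.x[2]),r.fun.round(1))
p=r.x
for c,uv,l in obs: print(c,np.round(uv,1),proj(c,W(p,l)).round(1))
import cv2
for c,box in(("top",(150,235,190,265)),("side",(255,345,300,385))):
    im=cv2.imread(f"pics/{c}0.png"); x0,y0,x1,y1=box; m=np.argwhere(im[y0:y1,x0:x1].max(2)<45)
    print(c,m[:,::-1].min(0)+[x0,y0],m[:,::-1].max(0)+[x0,y0],m[:,::-1].mean(0)+[x0,y0],len(m))
    for q in (0,.02,.04):
        b=[(x,-.12+q+.09+y,z) for x in(-.008,.008) for y in(-.016,.016) for z in(.085,.131)]
        u=proj(c,W(p,b)); print(q,u.min(0).round(),u.max(0).round())
for u,z in(((462-4,0),0),): pass
print("probe stub top z.14:",ray("top",471.5,296,.14), ray("side",422.5,165,.14))
E
```

```text
top [198.8 224.2] [0.5734 0.1394 0.144 ]
top [264.2 225. ] [0.5689 0.0119 0.144 ]
top [262.5 280. ] [0.4621 0.0156 0.144 ]
top [194.5 279.2] [0.4663 0.1454 0.144 ]
top [103.2 233.5] [0.5812 0.3676 0.038 ]
top [ 99.5 279.2] [0.4831 0.3704 0.038 ]
side [203.2 457.7] [0.5796 0.3699 0.038 ]
[0.5796 0.3699 0.038 ]
[0.5806 0.349  0.038 ]
[0.478  0.3511 0.038 ]
[0.4763 0.3673 0.038 ]
[ 0.52237009  0.19801308 -0.03849815] -2.2057814364645103 [-0.8 -0.9  0.5 -0.7  0.2  0.9  0.1  0.5]
top [198.8 224.2] [[198.  223.4]]
top [264.2 225. ] [[264.7 224.3]]
top [262.5 280. ] [[262.7 280.9]]
top [194.5 279.2] [[194.6 279.8]]
top [103.2 233.5] [[103.  234.6]]
top [ 99.5 279.2] [[ 98.7 281.2]]
side [203.2 457.7] [[204.1 456.8]]
top [162 246] [189 260] [175.54639175 253.21305842] 291
0 [177. 248.] [199. 260.]
0.02 [166. 248.] [189. 260.]
0.04 [156. 248.] [179. 260.]
side [264 349] [299 378] [273.33846154 364.55076923] 325
0 [273. 336.] [291. 366.]
0.02 [267. 345.] [286. 375.]
0.04 [262. 355.] [281. 385.]
probe stub top z.14: [ 0.42379325 -0.3785326   0.14      ] [ 0.4194134  -0.37100568  0.14      ]
```

The close crop confirms the grey round probe with its stub in the end hole of the rack. The rail fit is consistent: pose (0.522,0.198), yaw -2.2°, residual <1 px. The handle sits near local y = -2.5 mm. Now the pull.

```bash
python3 - <<'E'
from h import *
from workcell import env
import cv2
st=env.read_state(); print(st["tool_rot"],st["position"],st["opening"])
x,y=.5235,.1955
best=min((-92.2,87.8),key=lambda a:(lambda q:1e9 if q is None else abs(q[5]-st["joint_positions"][5]))(env.inverse_kinematics([x,y,.3],[180,0,a])))
print(best,env.inverse_kinematics([x,y,.3],[180,0,best]))
p=st["position"]; env.move_straight([p[0],p[1],.32],rate=.3)
env.goto([x,y,.3],[180,0,best]); 
for n in("top","side"):
    f=env.grab_frame(n); cv2.imwrite(f"pics/{n}1.png",f["image"])
s=env.read_state();print(s["clock"],s["position"],s["tool_rot"])
c=np.hstack([cv2.resize(cv2.imread("pics/top1.png")[170:330,80:280],(400,320)),cv2.resize(cv2.imread("pics/side1.png")[280:440,200:400],(400,320))]);cv2.imwrite("pics/c2.png",c)
E
```

```text
[-1.79999235e+02  1.03061964e-03 -1.62822744e+02] [ 0.18460482 -0.59708755  0.22256836] 1.0041305677912506
-92.2 [ 37.09446554  12.97719633  -1.38252792   0.         -75.64027575
 -39.29446554]
4.8 [0.52369333 0.19494654 0.29998938] [ 1.79998066e+02 -4.84222121e-03 -9.22573957e+01]
```

View pics/c2.png

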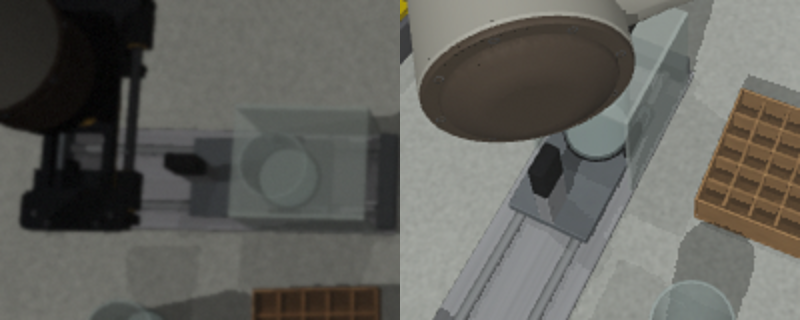

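The handle is clear in both views: top (172,250), side (272,365). The open fingers straddle along world x, as intended. I'll descend, grip and pull.

```bash
python3 - <<'E'
from h import *
from workcell import env
import cv2
x,y=.5235,.1955
pr=lambda t:(lambda s:print(t,round(s["clock"],2),s["position"].round(4),s["force"].round(1),round(s["opening"],3),np.round(s["finger_force"],1)))(env.read_state())
if env.move_straight([x,y,.094],rate=.12,force_limit=12): pr("HIT"); raise SystemExit
env.gripper_to(0.0,15); pr("grip")
d=np.array([np.sin(np.radians(2.2)),np.cos(np.radians(2.2)),0])
p=env.read_state()["position"]
h=env.move_straight(p+d*.17,rate=.07,force_limit=10); pr(("pull",h))
for n in("side","top"):
    f=env.grab_frame(n); cv2.imwrite(f"pics/{n}2.png",f["image"])
E
python3 -c "
import cv2,numpy as np
cv2.imwrite('pics/c3.png',np.hstack([cv2.resize(cv2.imread('pics/top2.png')[170:330,60:260],(400,320)),cv2.resize(cv2.imread('pics/side2.png')[280:480,180:380],(400,320))]))"
```

```text
grip 7.81 [0.5256 0.196  0.0941] [ 6.8 -0.5 -4. ] 0.182 15.0
('pull', True) 9.43 [0.531  0.3172 0.094 ] [-0.6 -0.3  4.1] 0.184 15.0
```

View pics/c3.png

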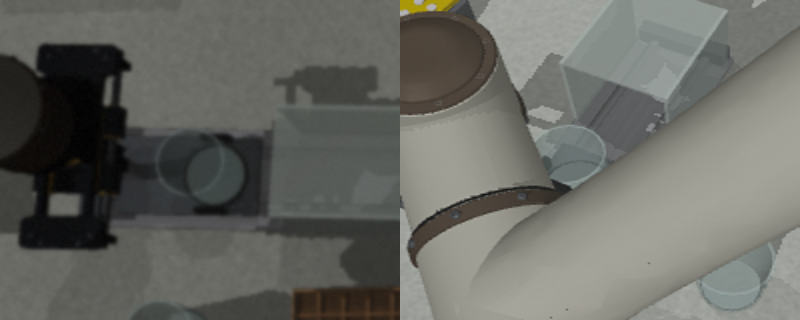

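The carriage has come 121 mm (about 122 mm expected), and the beaker is clear of the cover at top (155,252). One more gentle push will confirm the stop before I release.

```bash
python3 - <<'E'
from h import *
from workcell import env
import cv2
pr=lambda t:(lambda s:print(t,round(s["clock"],2),s["position"].round(4),s["force"].round(1),round(s["opening"],3),np.round(s["finger_force"],1)))(env.read_state())
d=np.array([np.sin(np.radians(2.2)),np.cos(np.radians(2.2)),0])
p=env.read_state()["position"]
h=env.move_straight(p+d*.02,rate=.03,force_limit=14); pr(("push",h))
env.dwell(.2); pr("hold")
env.gripper_to(.7); pr("open")
q=env.read_state()["position"]
env.move_straight([q[0],q[1],.32],rate=.25)
env.goto([.47,-.05,.42],[180,0,-92.2])
for n in("side","top"):
    f=env.grab_frame(n); cv2.imwrite(f"pics/{n}3.png",f["image"])
    for t in("probe_mid","rack"):
        for k in env.trace(f,t)[:6]:
            m=k["mask"]; ys,xs=np.nonzero(m); print(n,t,round(k["score"],2),xs.min(),xs.max(),ys.min(),ys.max(),(xs.mean().round(1),ys.mean().round(1)),f["image"][m].mean(0).round())
            if t=="probe_mid" and np.ptp(f["image"][m].mean(0))<25: np.save(f"pm_{n}.npy",m)
pr("")
E
python3 -c "
import cv2,numpy as np
cv2.imwrite('pics/c4.png',np.hstack([cv2.resize(cv2.imread('pics/top3.png')[200:330,60:260],(400,260)),cv2.resize(cv2.imread('pics/side3.png')[280:480,180:380],(400,260))]))"
```

```text
('push', True) 9.85 [0.531  0.3172 0.094 ] [ 0.2 -0.9  2.4] 0.185 15.0
hold 10.05 [0.531  0.3172 0.094 ] [-1.  -0.2  2.1] 0.182 15.0
open 11.05 [0.5311 0.3173 0.0941] [ 1.2  0.1 -0.1] 0.697 0.0
side probe_mid 0.97 427 441 142 184 (np.float64(433.2), np.float64(161.5)) [ 26.  76. 139.]
side probe_mid 0.94 403 419 198 240 (np.float64(410.3), np.float64(217.9)) [ 32.  79. 141.]
side probe_mid 0.78 447 466 174 213 (np.float64(457.0), np.float64(190.8)) [ 30.  75. 135.]
side probe_mid 0.77 412 428 162 195 (np.float64(419.9), np.float64(179.0)) [78. 76. 76.]
side probe_mid 0.55 444 465 203 246 (np.float64(454.0), np.float64(223.9)) [ 33.  79. 141.]
side probe_mid 0.3 299 323 196 247 (np.float64(311.7), np.float64(220.5)) [138. 142. 131.]
side rack 0.64 354 363 156 185 (np.float64(358.7), np.float64(170.0)) [84. 81. 80.]
side rack 0.56 341 434 171 215 (np.float64(383.8), np.float64(193.4)) [156. 157. 160.]
top probe_mid 0.76 396 418 299 315 (np.float64(407.2), np.float64(307.0)) [ 31.  53. 101.]
top probe_mid 0.72 453 482 339 354 (np.float64(467.5), np.float64(346.5)) [32. 50. 92.]
top probe_mid 0.7 491 525 293 312 (np.float64(507.8), np.float64(302.8)) [30. 48. 90.]
top probe_mid 0.7 409 431 349 364 (np.float64(420.2), np.float64(356.1)) [ 32.  53. 100.]
top probe_mid 0.58 449 476 291 308 (np.float64(462.1), np.float64(299.7)) [51. 51. 52.]
top rack 0.57 422 475 211 322 (np.float64(446.2), np.float64(267.3)) [112. 113. 118.]
 13.83 [ 0.4703 -0.0495  0.4196] [-0.5  0.6 -0.6] 0.701 0.0
```

View pics/c4.png

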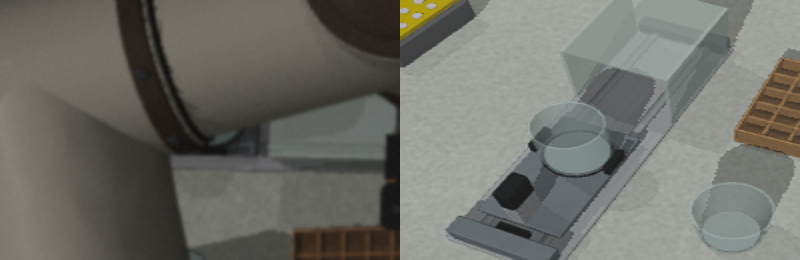

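```bash
python3 - <<'E'
from h import *
import cv2
from scipy.optimize import minimize
a=np.linspace(0,2*np.pi,40); 
def cyl(x,y,r,z0,z1): return np.array([(x+r*np.cos(t),y+r*np.sin(t),z) for t in a for z in(z0,z1)])
K=8
def hull(c,P,m): cv2.fillConvexPoly(m,np.round((cv2.convexHull(proj(c,P).astype(np.float32))+.5)*16).astype(np.int32),255,cv2.LINE_AA,4)
def pm(c,x,y):
    m=np.zeros((480,640),np.uint8); hull(c,cyl(x,y,.015,.05,.13),m); hull(c,cyl(x,y,.005,.13,.14),m); return m/255.
M={c:np.load(f"pm_{c}.npy").astype(float) for c in("side","top")}
for cs in(("side",),("top",),("side","top")):
    f=lambda v:sum(np.abs(pm(c,*v)-M[c]).sum() for c in cs)
    r=minimize(f,[.419,-.368],method="Nelder-Mead",options=dict(initial_simplex=[[.419,-.368],[.427,-.368],[.419,-.36]])); print(cs,r.x.round(4),r.fun,[M[c].sum() for c in cs])
# handle after
p=np.array([.52237,.19801,-.0385]);W=lambda l:R.from_euler('z',p[2]).apply(np.atleast_2d(l))+[p[0],p[1],0]
im=cv2.imread("pics/side3.png"); x0,y0=215,405
sub=im[y0:450,x0:255].max(2)<50; m=np.argwhere(sub)[:,::-1]+[x0,y0]
print("handle obs",m.min(0),m.max(0),len(m))
for yl in(.115,.12,.125):
    b=[(x,yl+y,z) for x in(-.008,.008) for y in(-.016,.016) for z in(.085,.131)]; u=proj("side",W(b)); print(yl,u.min(0).round(1),u.max(0).round(1))
v=im.copy(); v=cv2.resize(v[360:480,190:320],None,fx=5,fy=5,interpolation=cv2.INTER_CUBIC)
for yl in (.03,):
    for r in(.034,):
        q=proj("side",W([(r*np.cos(t),yl+r*np.sin(t),.125) for t in a])); cv2.polylines(v,[np.round((q-[190,360])*5+2).astype(np.int32)],True,(0,0,255),1)
cv2.imwrite("pics/c5.png",v)
E
```

```text
('side',) [ 1.1747 -1.2399] 1087.0 [np.float64(1087.0)]
('top',) [ 0.4221 -0.3712] 58.12941176470588 [np.float64(361.0)]
('side', 'top') [ 0.4217 -0.3711] 1598.1372549019607 [np.float64(1087.0), np.float64(361.0)]
handle obs [226 407] [254 441] 373
0.115 [228.9 408.1] [251.5 439.9]
0.12 [227.3 410.8] [250.  442.8]
0.125 [225.6 413.5] [248.5 445.6]
```

View pics/c5.png

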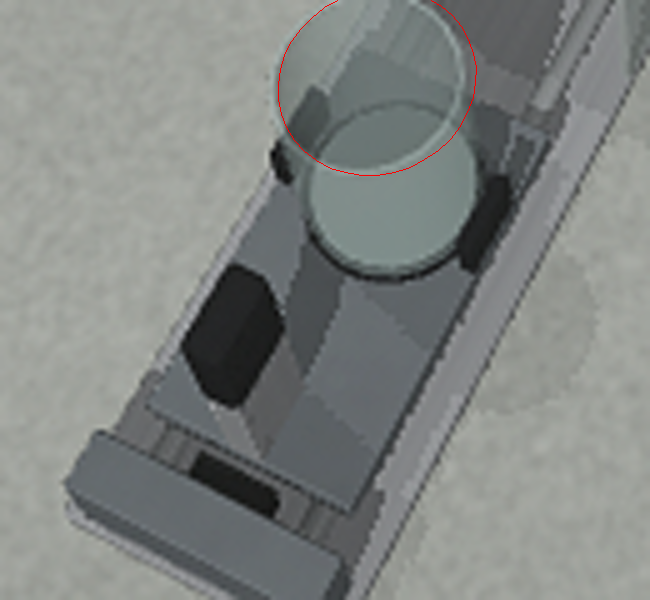

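The handle, beaker and cover are as expected: the handle is near local y 0.118, and the rim is ~1 px left of and above the red prediction. The carriage did not give at all under a 14 N push, so it is on the stop. The probe comes next, after correcting its side-view fit.

```bash
python3 - <<'E'
from h import *
from workcell import env
import cv2
from scipy.optimize import least_squares
a=np.linspace(0,2*np.pi,40)
def bb(c,x,y):
    u=np.vstack([proj(c,[(x+r*np.cos(t),y+r*np.sin(t),z) for t in a]) for r,z in((.015,.05),(.015,.13),(.005,.14))]); return np.r_[u.min(0),u.max(0)]
o={"side":np.array([412,162,428.5,195.5]),"top":np.array([449,291,476.5,308.5])}
for cs in(["side"],["top"],["side","top"]):
    r=least_squares(lambda v:np.concatenate([bb(c,*v)-o[c] for c in cs]),[.42,-.37]);print(cs,r.x.round(4),r.fun.round(1))
x,y=r.x
pr=lambda t:(lambda s:print(t,round(s["clock"],2),s["position"].round(4),s["force"].round(1),round(s["opening"],3),np.round(s["finger_force"],1)))(env.read_state())
j=env.read_state()["joint_positions"]
sol={w:env.inverse_kinematics([x,y,.26],[180,0,w]) for w in(9.7,-170.3)}
yaw=min((w for w in sol if sol[w] is not None),key=lambda w:abs(sol[w][5]-j[5])); print(yaw,sol)
env.goto([x,y,.26],[180,0,yaw])
for n in("side","top"): f=env.grab_frame(n); cv2.imwrite(f"pics/{n}4.png",f["image"])
pr("above")
E
python3 -c "
import cv2,numpy as np
cv2.imwrite('pics/c6.png',np.hstack([cv2.resize(cv2.imread('pics/top4.png')[200:360,390:550],(400,400)),cv2.resize(cv2.imread('pics/side4.png')[100:260,330:490],(400,400))]))"
```

```text
['side'] [ 0.4204 -0.3758] [-0.1  0.2  0.1 -0.2]
['top'] [ 0.42   -0.3734] [ 1.1 -0.4 -1.   0.4]
['side', 'top'] [ 0.4201 -0.374 ] [-0.2  0.7 -0.   0.4  1.4 -0.5 -0.7  0.4]
-170.3 {9.7: array([-25.17097427,  14.52919696,  -4.99569459,   0.        ,
       -70.47510845, 124.87097427]), -170.3: array([-25.17097427,  14.52919696,  -4.99569459,   0.        ,
       -70.47510845, -55.12902573])}
above 15.3 [ 0.421  -0.3733  0.2609] [ 0.3 -0.1 -0.1] 0.703 0.0
```

View pics/c6.png

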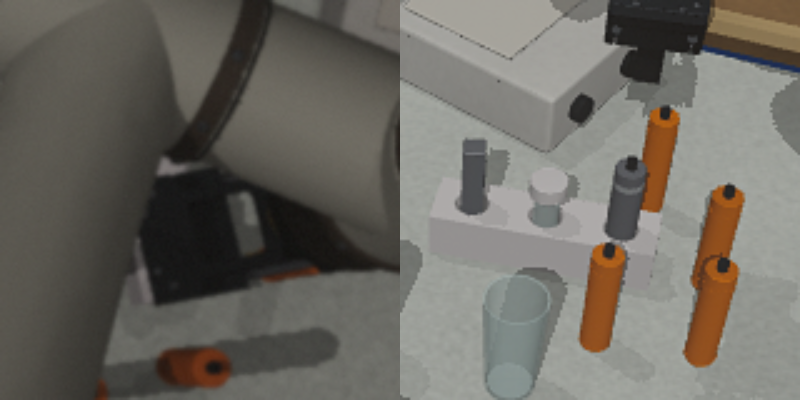

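In the side crop the open gripper hangs straight above the grey probe (side px ~(426,130) against the stub at (422,165)), and all neighbours are upright. I'll descend, grip and lift.

```bash
python3 - <<'E'
from h import *
from workcell import env
import cv2
pr=lambda t:(lambda s:print(t,round(s["clock"],2),s["position"].round(4),s["force"].round(1),round(s["opening"],3),np.round(s["finger_force"],1)))(env.read_state())
x,y=.4201,-.374
if env.move_straight([x,y,.076],rate=.1,force_limit=10): pr("HIT"); raise SystemExit
env.gripper_to(0,30); pr("grip")
p=env.read_state()["position"]
h=env.move_straight([p[0],p[1],.14],rate=.06,force_limit=15); pr(("lift",h))
if h: raise SystemExit
env.move_straight([p[0],p[1],.32],rate=.2)
for n in("side","top"): f=env.grab_frame(n); cv2.imwrite(f"pics/{n}5.png",f["image"])
pr("up")
E
python3 -c "
import cv2,numpy as np
cv2.imwrite('pics/c7.png',np.hstack([cv2.resize(cv2.imread('pics/top5.png')[200:360,390:550],(400,400)),cv2.resize(cv2.imread('pics/side5.png')[60:220,330:490],(400,400))]))"
```

```text
grip 17.94 [ 0.4201 -0.374   0.076 ] [ 0.1  0.6 -0. ] 0.337 30.0
('lift', False) 19.16 [ 0.4198 -0.3738  0.1395] [-0.  -0.3 -2. ] 0.338 30.0
up 20.31 [ 0.4196 -0.3736  0.3183] [-0.4 -1.2 -1.2] 0.336 30.0
```

View pics/c7.png

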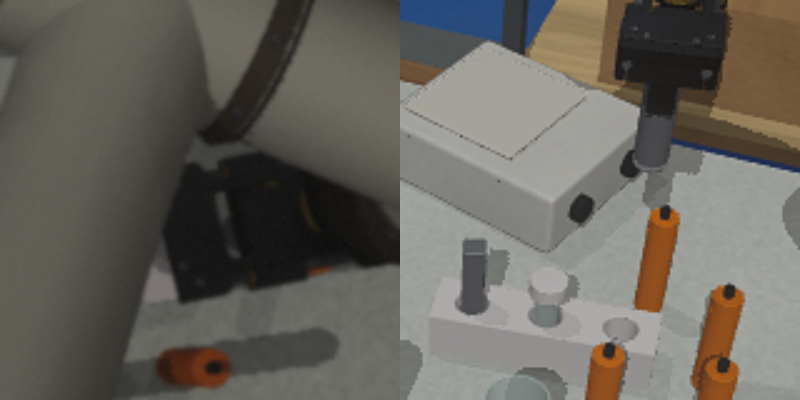

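The probe is held upright, the hole is empty and the neighbours are undisturbed. Now the carry at height, stopping above the rim to check the position.

```bash
python3 - <<'E'
from h import *
from workcell import env
import cv2
pr=lambda t:(lambda s:print(t,round(s["clock"],2),s["position"].round(4),s["tool_rot"].round(2),s["force"].round(1),round(s["opening"],3),np.round(s["finger_force"],1)))(env.read_state())
x,y=.5268,.227
env.goto([x,y,.32],[180,0,-105]); env.dwell(.3); pr("above")
env.move_straight([x,y,.240],rate=.1); env.dwell(.3); pr("low")
P=env.read_state()["position"]
a=np.linspace(0,2*np.pi,60)
vs=[]
for n in("side","top"):
    f=env.grab_frame(n); im=f["image"]; k=4
    c=proj(n,[x,y,.125])[0].astype(int); x0,y0=c-[50,65]; x0=max(x0,0)
    v=cv2.resize(im[y0:y0+110,x0:x0+100],None,fx=k,fy=k,interpolation=cv2.INTER_CUBIC)
    for r,z,col in((.034,.125,(0,0,255)),(.015,P[2]-.066,(0,255,0))):
        q=proj(n,[(P[0]+r*np.cos(t),P[1]+r*np.sin(t),z) for t in a]); cv2.polylines(v,[np.round((q+.5-[x0,y0])*k).astype(np.int32)],True,col,1)
    vs.append(v)
cv2.imwrite("pics/c8.png",np.hstack(vs)); print([v.shape for v in vs])
E
```

```text
above 22.79 [0.527  0.2266 0.32  ] [-180.     -0.   -105.04] [ 0.3 -0.3 -1.5] 0.339 30.0
low 24.04 [0.527  0.2271 0.2405] [-1.7997e+02  4.0000e-02 -1.0500e+02] [-0.9  0.4 -2.4] 0.34 30.0
[(440, 400, 3), (440, 400, 3)]
```

View pics/c8.png

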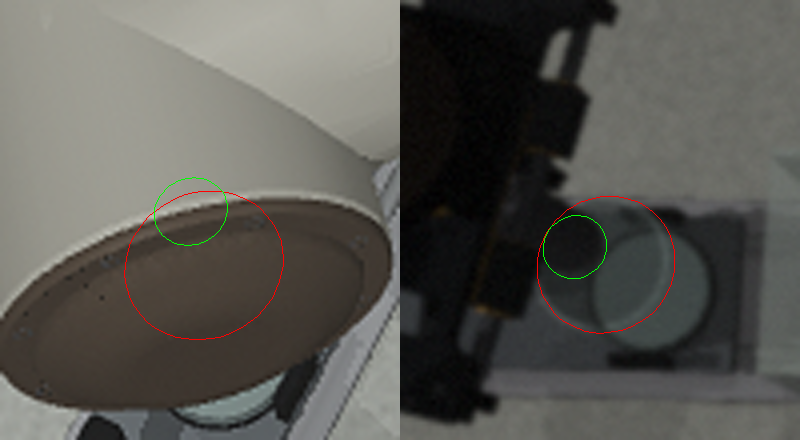

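In the top crop the green predicted face falls on the held probe. The rim shows about 1.5 px above the red prediction, so it is roughly 1–3 mm further in x. The combined estimate is (0.528, 0.2275), and I'll lower the face to 2 cm above the rim.

```bash
python3 - <<'E'
from h import *
from workcell import env
import cv2
pr=lambda t:(lambda s:print(t,round(s["clock"],2),s["position"].round(4),s["tool_rot"].round(2),s["force"].round(1),round(s["opening"],3),np.round(s["finger_force"],1),np.abs(s["qvel"]).max().round(3)))(env.read_state())
h=env.move_straight([.528,.2275,.211],rate=.05,force_limit=10); env.dwell(1.0); pr(h)
a=np.linspace(0,2*np.pi,60); P=env.read_state()["position"]; vs=[]
for r in(0,1):
    f=env.grab_frame("top"); im=f["image"]; k=4; x0,y0=90,190
    v=cv2.resize(im[y0:y0+110,x0:x0+100],None,fx=k,fy=k,interpolation=cv2.INTER_CUBIC)
    v=cv2.convertScaleAbs(v,alpha=1.8)
    if r: 
      for rr,z,col in((.034,.125,(0,0,255)),(.015,P[2]-.066,(0,255,0))):
        q=proj("top",[(P[0]+rr*np.cos(t),P[1]+rr*np.sin(t),z) for t in a]); cv2.polylines(v,[np.round((q+.5-[x0,y0])*k).astype(np.int32)],True,col,1)
    vs.append(v)
cv2.imwrite("pics/c9.png",np.hstack(vs))
E
```

```text
False 25.88 [0.528  0.2275 0.211 ] [-180.    0. -105.] [ 0.3  0.4 -1.2] 0.335 30.0 0.078
```

View pics/c9.png

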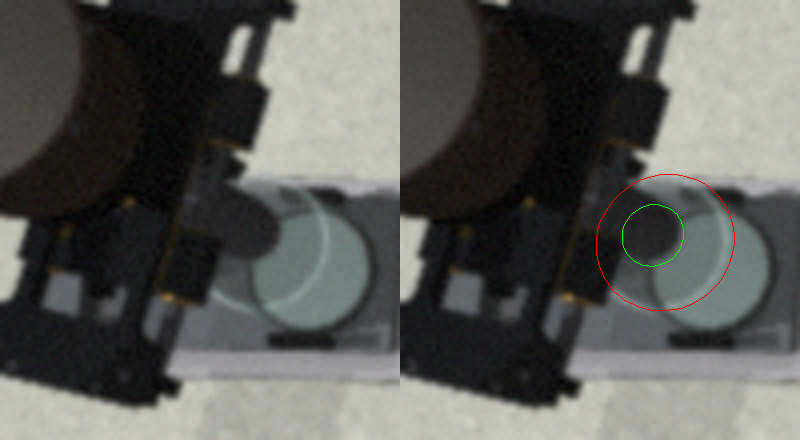

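The visible rim (right edge at 328, bottom at 310) and the probe face (280, 262) are both shifted about equally from their predicted circles. The probe is therefore centred to about 1–2 mm, upright and still.

```bash
python3 -c "
from workcell import env
print(env.close_job())"
```

```text
the job is handed in; nothing more can be done
None
```

The job is handed in: the carriage was pulled until it would not move under a 14 N push, so I take it to be on its end stop, and the arm is holding the level probe upright and still about 2 cm above the beaker's rim, centred to about 1–2 mm by the last picture.

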